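# Hang the pen pot on the desk organiser's stud

### The job

Mount the loose steel pen pot that has a keyhole base plate on the sloping desk organiser: press the large end of the keyhole over the head of the stud until the plate lies flat on the wooden panel, then slide the pot down the slope until the stud is fully home in the narrow end of the slot, and let go. The stud may stand anywhere around the middle of its track, so feel for it gently and never push or slam it hard, and leave everything else on the desk where it is.

Things in the scene. Friction and masses are not known exactly. Their poses are not given: they have to be found in the camera images.
- pot: Loose pen pot of bare steel, 0.2 to 0.4 kg: open square pot, 40 x 40 mm outside, 3 mm walls, on a flat base plate 4 mm thick; rim 66 mm above the plate's underside. Origin: on that underside, below the pot's centre; z up, x along the plate from the pot to the keyhole (at the start roughly away from the robot). Plate: x = -26 to +86 mm, y = -45 to +45 mm. Grip the pot by its sides.
- hole (a point): Centre of the large opening of the plate's keyhole, at the underside: x = 46 mm, y = 0, z = 0 of the pot's frame. The opening is eight-sided, 18 mm across, and runs on in +x into a slot 10 mm wide on the middle line, whose blind end is at x = 75 mm.
- slot_end (a point): Where the stud's axis lies when it is fully home in the narrow end of the slot, at the plate's underside: x = 71.5 mm, y = 0, z = 0 of the pot's frame; axes as the pot's.
- panel: Wooden panel of the fixed organiser, sloping 20 degrees, low edge nearest the robot. Origin: on its top face, in the middle of a flush dark steel track across it, about 65 mm above the desk; x up the slope, y across it along the track, z out of the face. Face: x = -115 to +75 mm, y = -80 to +80 mm. When mounted, the pot's x points up the slope: the pot hangs below the stud.
- track (a point): Middle of the track (same as the panel's origin). One steel stud stands square out of the track, clamped tight, within 18 mm to either side of this point along y: its exact place is not measured and must be seen or felt. Neck 7 mm in diameter; head 14 mm in diameter, 5 mm thick, chamfered, its underside 6.5 mm and its top 11.5 mm above the face.
- plain_pot: Bystander: taller dark square pen pot with three pens, no base plate, 46 mm square. Origin: centre of its underside. Leave it alone.
- mouse: Bystander: computer mouse, 100 x 58 x 30 mm. Origin: centre of its underside. Leave it alone.
- mug: Bystander: white mug, 80 mm in diameter, 95 mm tall. Origin: centre of its underside. Leave it alone.
- stapler: Bystander: stapler, 130 mm long. Origin: centre of its underside. Leave it alone.
- notes: Bystander: block of note paper, 76 x 76 x 30 mm. Origin: centre of its underside. Leave it alone.
- succulent: Bystander: small potted plant, 90 mm in diameter. Origin: centre of its underside. Leave it alone.
There are look-alikes about, which are no part of the job. What is shaped like the pot but purple or yellow is not meant.

How it is judged:
On the way, in this order (a step that is already met when the one before it is completed fails the run):
1. the large opening is over the stud's head and the plate lies flat on the panel (x of hole in the frame of panel between -0.006 and 0.006 m and y of hole in the frame of panel between -0.02 and 0.02 m and z of hole in the frame of panel between -0.002 and 0.0038 m and angle between the z axis of pot and the z axis of panel, either way round below 0.06 rad and x of pot in the frame of panel below 0 m and angle between the x axis of pot and the x axis of panel, either way round below 0.15 rad), for 0.1 s.
2. the plate is slid down the slope until the stud is home in the narrow end (x of slot_end in the frame of panel between -0.0028 and 0.003 m and y of slot_end in the frame of panel between -0.02 and 0.02 m and z of slot_end in the frame of panel between -0.002 and 0.0038 m and angle between the z axis of pot and the z axis of panel, either way round below 0.06 rad and x of pot in the frame of panel below 0 m and angle between the x axis of pot and the x axis of panel, either way round below 0.15 rad), for 0.2 s.
At the end, for the whole second after the job is handed in: The pot hangs on the stud below it, let go and at rest: the stud is home within about 3 mm at the narrow end of the slot, the plate flat on the panel (under the stud's head, within 3.8 mm of the face and 0.06 rad), and its length points up the slope within 0.15 rad (all of step 2 and linear speed of pot below 0.01 m/s); the robot touches nothing.
It fails at once if the plate is forced: more than 60 N between the pot and the organiser or its stud (contact force between pot and panel above 60 N).
It fails at once if another thing on the desk is pushed away by more than 20 mm (distance of any of plain_pot, mouse, mug, stapler, notes, succulent from where it was at the start of the episode above 0.02 m).
It also fails if it takes over 72 s, if anything falls off the work surface, if the arm or the gripper's body presses on something with over 40 N, if the wrist force passes 120 N, or if a joint passes its speed limit or range.

### The arm

A 6-joint arm with a two-finger parallel gripper is mounted at the origin on the work surface. World frame = base frame: x ahead of the robot, y to its left, z up, the work surface at z = 0. Lengths are in m, angles in rad, forces in N, time in s.
With the tool pointing down it reaches from about 0.35 to 0.975 m from the base axis. Payload 4.9 kg.
Tool frame: the origin (TCP) lies on the centre line of the jaws, within the pads' length; the fingertips stand manip.tip_reach ahead of it and the grasp point (between the pads) is the TCP (manip.tip_reach is the distance from the TCP to the fingertips, in m); z points along the fingers, y is the line along which they close (so a half turn about z gives the same grasp; the last joint's range is limited). The gripper opens to 85 mm and grips with 20 to 120 N. Pads are 22 mm wide; open, the fingers measure 114 mm over their backs; the gripper's body (76 mm by 85 mm) begins 54 mm behind the grasp point. The pads swing forward as they close: fully open they stand 13 mm farther back than shut.
Start: joints at [1.058, 0.053, 1.613, -0, 1.476, -0.119], TCP at [0.24, 0.577, 0.25] pointing down, gripper open.
Joint ranges: [-3.01, 3.01], [-1.01, 2.22], [0.06, 2.58], [-1.02, 4.17], [0.09, 2.62], [-3.14, 3.14]. Speed limits (rad/s): [2.57, 2.57, 3.14, 3.14, 3.14, 3.14].

### API

Orientations are given as a unit quaternion [w, x, y, z].
In Python, from plant import manip gives the robot as it stands. The module is installed in compiled form; this text tells all that it offers.
- The arm moves only by the tool move_arm, never from a script. Its argument "rows" is a list of rows, each a list of 7 numbers: the shift along the tool's x, y, z in cm, then the turn, a rotation vector about the tool's x, y, z in degrees, then the opening, from -1 (shut) to 1 (fully open). In form: [[tx, ty, tz, ax, ay, az, jaw], ...]. A call has 1 to 20 rows; each row shifts and turns the commanded pose from where the row before left it, along the tool's axes as they then stand; what a row does not reach is not made up. A row lasts 1/12 s, in which the tool goes at most 41.7 mm and 7.16 degrees, less where a joint would pass 70% of its speed; a pose out of reach is approached as far as the arm can. A call is refused whole if a number of a shift passes 4.17 or a number of a turn 7.16, either way. A call with a gripper value outside its range is refused whole. The fingers move at their own pace and stop on an object; the grip force is fixed at half the most. Time passes only in rows, so rows that do not move let the fingers close. It gives the time, the measured TCP pose, the force, the opening and the grip force at its end, in the units of the state.
- manip.state(): the state, without advancing time (a new reading comes with each control period).
- manip.grab_frame(name): name is "scene" or "top" or "wrist"; returns a dict with "img" (420x560x3 uint8, blue, green, red), "mtx" (3x3 intrinsics, pixels), "k1" (the pictures are not rectified: a ray, as slopes to the right and down, at radius r is drawn at 1 + k1 r^2 times it, then the intrinsics apply), "R" (3x3) and "t" (3): a world point X has camera coordinates R X + t. Camera axes: x right, y down, z forward; pixel columns grow to the right and rows downward; lengths in m; the calibration is good to about 2 mm. A picture is of the moment at which its call begins. There is no depth.
- manip.job_done(): hands the job in; it is judged then, once.
The state is a dict: "time": time; "joint_pos": joint angles; "joint_vel": joint speeds; "joint_efforts": joint torques, N m; "tool_pos": TCP position; "tool_rot": TCP orientation; "contact_force": force on the tool from outside, world axes, zero at the start; "ft_torque": the same for the moment, N m; "gripper_width": opening from 0.0 (shut) to 1.0 (fully open); "grasp_force": force on a finger pad.
Only numpy, scipy, OpenCV 4.12 (cv2) and the standard library are available. Lean on these libraries where they do the work, as an engineer would, in place of code of your own. Each camera call takes 0.05 s, during which the arm holds its last target. There are 200 camera calls.

## Working session

There is one attempt and no reset: what is moved stays moved. The work goes in short steps, Python scripts to look and compute and a tool call to move; the robot and the scene stay as the last step left them, time stands still between calls to the robot, and variables do not carry over. Pictures are saved under pics/ and viewed, at most 10 in all, crops included, and the job is handed in when it is done.

Besides the shell and the picture viewer there is one more tool, called after "Request:" as name(argument=value, ...) on one line, values as JSON. move_arm: Moves the arm, as the interface text tells. Its arguments: {"type":"object","properties":{"rows":{"type":"array","items":{"type":"array","items":{"type":"number"}}}},"required":["rows"]}

```bash
mkdir -p pics; cat > h.py <<'E'
import numpy as np, cv2
from plant import manip
def grab(n,save=None):
    f=manip.grab_frame(n)
    if save: cv2.imwrite('pics/'+save,f['img'])
    return f
def ray(f,uv):
    K,k=f['mtx'],f['k1']
    d=np.array([(uv[0]-K[0,2])/K[0,0],(uv[1]-K[1,2])/K[1,1]]); s=d.copy()
    for _ in range(30): s=d/(1+k*(s@s))
    R=np.array(f['R']); c=-R.T@np.array(f['t']); v=R.T@np.array([s[0],s[1],1]); return c,v/np.linalg.norm(v)
def plane(f,uv,z):
    c,v=ray(f,uv); return c+v*(z-c[2])/v[2]
def tri(fs,uvs):
    A=np.zeros((3,3));b=np.zeros(3);L=[]
    for f,u in zip(fs,uvs):
        c,v=ray(f,u);P=np.eye(3)-np.outer(v,v);A+=P;b+=P@c;L.append((c,v))
    X=np.linalg.solve(A,b); return X,[np.linalg.norm((np.eye(3)-np.outer(v,v))@(X-c)) for c,v in L]
def proj(f,X):
    p=np.array(f['R'])@X+np.array(f['t']);s=p[:2]/p[2];s=s*(1+f['k1']*(s@s));K=f['mtx'];return np.array([K[0,0]*s[0]+K[0,2],K[1,1]*s[1]+K[1,2]])
E
python3 - <<'E'
from h import *
print(manip.tip_reach, manip.state())
for n in("scene","top","wrist"):
    f=grab(n,n+'0.png');R=np.array(f['R']);print(n,-R.T@f['t'],R[2],f['mtx'].round(1).tolist(),f['k1'])
E
```

```text
0.019 {'time': 0.0, 'joint_pos': array([ 1.05800123e+00,  5.33521824e-02,  1.61427683e+00, -3.17840599e-05,
        1.47602856e+00, -1.19004332e-01]), 'joint_vel': array([-0.00038274,  0.00107225,  0.00097097,  0.00130836,  0.00052851,
        0.0009628 ]), 'joint_efforts': array([ 2.11786071e-03, -3.93678725e+01, -3.70180321e+01,  6.84540169e-05,
        7.02526944e-03,  2.99205090e-05]), 'tool_pos': array([0.23952781, 0.57664531, 0.24907615]), 'tool_rot': array([-3.05718202e-04,  1.95624049e-01,  9.80678421e-01, -9.86280681e-04]), 'contact_force': array([0.16950387, 0.61291051, 0.39449499]), 'ft_torque': array([ 0.04444653,  0.0117648 , -0.02498932]), 'grasp_force': 0.0, 'gripper_width': 1.0024019996075018}
scene [1.58861149 0.11365421 0.8773289 ] [-0.79464492 -0.09050158 -0.60029069] [[493.6, 0.0, 282.0], [0.0, 493.6, 216.0], [0.0, 0.0, 1.0]] -0.07902329420265151
top [ 0.23699693 -0.0118383   1.67120456] [ 0.17317193  0.01671087 -0.98474983] [[539.1, 0.0, 274.3], [0.0, 539.1, 202.5], [0.0, 0.0, 1.0]] -0.029986966593653092
wrist [0.17321338 0.60462089 0.37192528] [ 0.26125167 -0.10901071 -0.95909553] [[329.9, 0.0, 276.6], [0.0, 329.9, 213.1], [0.0, 0.0, 1.0]] -0.07142257564106858
```

View pics/scene0.png

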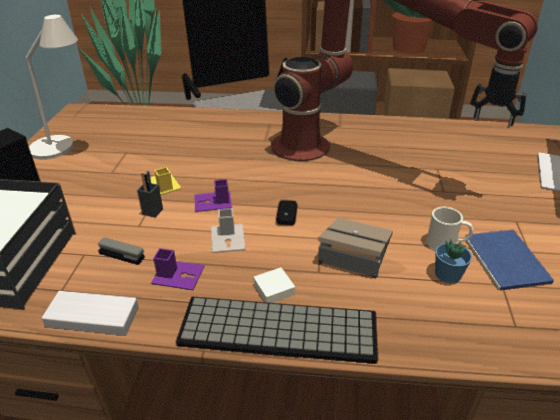

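View pics/top0.png

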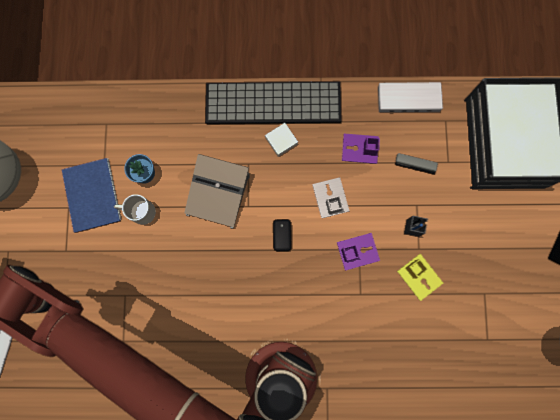

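The scene view shows the steel pot at about (227,230) and the organiser at (357,247). The top view shows them at (331,198) and (218,190), with the stud near (217,185). I'll enlarge both.

```bash
python3 - <<'E'
from h import *
s=cv2.imread('pics/scene0.png');t=cv2.imread('pics/top0.png')
def c(im,x,y,w=80,h=60): return cv2.resize(im[y:y+h,x:x+w],(400,300),interpolation=cv2.INTER_CUBIC)
cv2.imwrite('pics/c1.png',np.vstack([np.hstack([c(t,291,168),c(t,178,160-8,80,60+0)]),np.hstack([c(s,190,200),c(s,315,212)])]))
fs,ft=grab('scene'),grab('top')
for n,a,b in (('pot rim',(334,206),(226,213)),('stud',(217,185),(357,232))):
    print(n,tri([ft,fs],[a,b]))
print(plane(ft,(331,198),0.004),plane(ft,(218,190),.065))
E
```

```text
pot rim (array([ 0.50822103, -0.16574262,  0.05932837]), [np.float64(0.0006256125474008449), np.float64(0.0006256125474009799)])
stud (array([0.57352963, 0.19162988, 0.07326624]), [np.float64(0.002704782785615702), np.float64(0.0027047827856157523)])
[ 0.54296601 -0.16161155  0.004     ] [0.55966941 0.18669069 0.065     ]
```

View pics/c1.png

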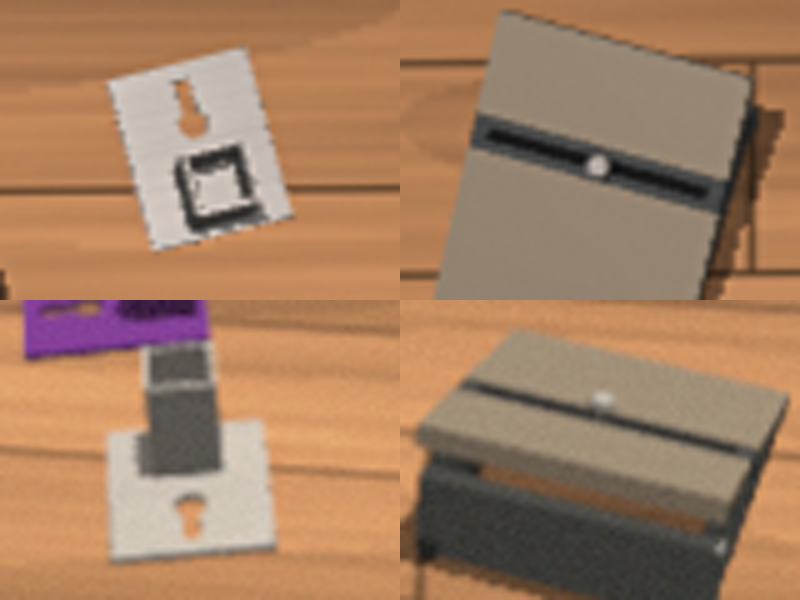

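The crops show the stud head at top pixel (217.6,185) and scene pixel (355.6,232). The keyhole points away from the robot. The pot's yaw is about +15° and the panel's about -15°. I'll move the wrist camera over the panel first.

Request:
move_arm(rows=[[-3.2,-2.07,0,0,0,0,1],[-3.2,-2.07,0,0,0,0,1],[-3.2,-2.07,0,0,0,0,1],[-3.2,-2.07,0,0,0,0,1],[-3.2,-2.07,0,0,0,0,1],[-3.2,-2.07,0,0,0,0,1],[-3.2,-2.07,0,0,0,0,1],[-3.2,-2.07,0,0,0,0,1],[-3.2,-2.07,0,0,0,0,1],[-3.2,-2.07,0,0,0,0,1],[-3.2,-2.07,0,0,0,0,1],[-3.2,-2.07,0,0,0,0,1],[0,0,0,0,0,-3.8,1],[0,0,0,0,0,-3.8,1],[0,0,0,0,0,0,1],[0,0,0,0,0,0,1]])

```text
time: 1.58
tool_pos: [0.4991, 0.2003, 0.2502]
tool_rot: [-0.0, 0.131, 0.991, -0.0]
contact_force: [-0.4, -0.3, -0.1]
gripper_width: 1.001
grasp_force: 0.0
```

```bash
python3 - <<'E'
from h import *
import pickle
f=grab('wrist','w1.png'); pickle.dump(f,open('w1.pkl','wb'))
s=manip.state();print(s['tool_pos'],s['tool_rot'],s['time'],s['contact_force'])
print(proj(f,np.array([.573,.192,.075])))
E
```

```text
[0.49895782 0.20055002 0.25023485] [-5.50243318e-05  1.30839256e-01  9.91403593e-01 -3.72412921e-05] 1.6333 [-0.47880557 -0.48600356 -0.33500341]
[287.42450087 268.66971167]
```

View pics/w1.png

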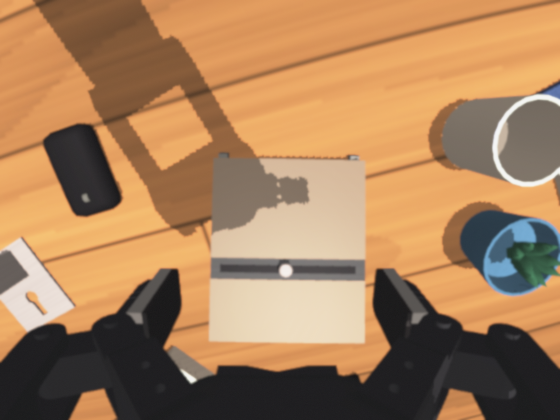

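The wrist view shows the stud head at (286,270) on the track, which runs from (211,267) to (365,270). The panel corners are at about (211,157), (365,158), (209,341) and (365,342). I'll take a second wrist view between the panel and the pot for triangulation.

Request:
move_arm(rows=[[-0.35,-3.63,0,0,0,0,1],[-0.35,-3.63,0,0,0,0,1],[-0.35,-3.63,0,0,0,0,1],[-0.35,-3.63,0,0,0,0,1],[-0.35,-3.63,0,0,0,0,1],[0,0,0,0,0,0,1],[0,0,0,0,0,0,1]])

```text
time: 2.22
tool_pos: [0.4689, 0.0196, 0.2505]
tool_rot: [0.0, 0.132, 0.991, 0.0]
contact_force: [-0.3, 0.1, -0.1]
gripper_width: 0.998
grasp_force: 0.0
```

```bash
python3 - <<'E'
from h import *
import pickle
f=grab('wrist','w2.png'); pickle.dump(f,open('w2.pkl','wb'))
for n in('top','scene'): pickle.dump(grab(n),open(n+'.pkl','wb'))
print(manip.state()['tool_pos'])
E
```

```text
[0.46921287 0.02162623 0.25033692]
```

View pics/w2.png

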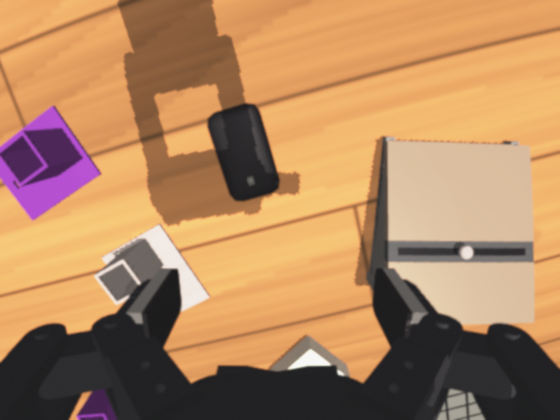

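The second view shows the stud at (466,252), the panel on the right, and the pot rim around (132,275). Now I'll extract the features with masks and triangulate.

```bash
cat > meas.py <<'E'
from h import *
import pickle
F={n:pickle.load(open(n+'.pkl','rb')) for n in('w1','w2','top','scene')}
def blob(mask,near):
    n,l,s,c=cv2.connectedComponentsWithStats(mask.astype(np.uint8)); ok=[i for i in range(1,n) if s[i,4]>4]
    i=min(ok,key=lambda i:np.hypot(*(c[i]-near))); return c[i],s[i],l==i
P={'w1':(286,270),'w2':(466,252),'top':(217.6,185),'scene':(355.6,232)}
st={}
for n,p in P.items():
    im=F[n]['img'];h=cv2.cvtColor(im,cv2.COLOR_BGR2HSV);x,y=map(int,p)
    w=im[y-9:y+10,x-9:x+10].min(2) ; 
    m=np.zeros(im.shape[:2]);m[y-9:y+10,x-9:x+10]=w>(175 if n!='scene' else 165)
    try: c,s,_=blob(m,p);st[n]=c;print(n,c.round(1),s,h[y+30 if n[0]=='w' else y+12,x])
    except Exception as e: print(n,e,w.max())
print(tri([F[n] for n in st],list(st.values())))
print(tri([F[n] for n in('w1','w2')],[st[n] for n in('w1','w2')]))
seeds={'w1':(290,310),'w2':(480,290),'top':(212,205),'scene':(350,246)}
seeds2={'w1':(340,220),'w2':(480,200),'top':(222,170)}
for n in('w1','w2','top'):
    h=cv2.cvtColor(F[n]['img'],cv2.COLOR_BGR2HSV).astype(int)
    m=(h[...,1]<95)&(h[...,2]>75); 
    for s in(seeds,seeds2):
        _,ss,mk=blob(m,s[n]); ct=max(cv2.findContours(mk.astype(np.uint8),0,cv2.CHAIN_APPROX_NONE)[0],key=len)
        print(n,ss,cv2.approxPolyDP(ct,6 if n[0]=='w' else 3,True)[:,0].tolist())
E
python3 meas.py
```

```text
w1 [285.4 270.5] [280 265  12  12 122] [ 18  48 236]
w2 [466.6 252.5] [461 247  12  12 111] [ 17  64 223]
top min() iterable argument is empty 176
scene min() iterable argument is empty 178
(array([0.57458832, 0.18954821, 0.07494902]), [np.float64(0.00012753848580345122), np.float64(0.00012753848580339007)])
(array([0.57458832, 0.18954821, 0.07494902]), [np.float64(0.00012753848580345122), np.float64(0.00012753848580339007)])
w1 [  209   153   156   190 28093] [[219, 153], [209, 340], [363, 342], [364, 162], [356, 155]]
w1 [  209   153   156   190 28093] [[219, 153], [209, 340], [363, 342], [364, 162], [356, 155]]
w2 [  383   137   151   189 24746] [[383, 138], [383, 268], [412, 310], [408, 324], [427, 312], [404, 280], [460, 324], [533, 321], [529, 147]]
w2 [  383   137   151   189 24746] [[383, 138], [383, 268], [412, 310], [408, 324], [427, 312], [404, 280], [460, 324], [533, 321], [529, 147]]
top [ 185  154   64   75 2909] [[198, 154], [185, 213], [232, 228], [238, 194], [219, 189], [219, 183], [237, 187], [248, 167]]
top [ 185  154   64   75 2909] [[198, 154], [185, 213], [232, 228], [238, 194], [219, 189], [219, 183], [237, 187], [248, 167]]
```

Request:
move_arm(rows=[[-0.96,-3.58,0,0,0,0,1],[-0.96,-3.58,0,0,0,0,1],[-0.96,-3.58,0,0,0,0,1],[-0.96,-3.58,0,0,0,0,1],[-0.96,-3.58,0,0,0,0,1],[0,0,0,0,0,-6,1],[0,0,0,0,0,-6,1],[0,0,0,0,0,-6,1],[0,0,0,0,0,-6,1],[0,0,0,0,0,-6,1],[0,0,0,0,0,0,1],[0,0,0,0,0,0,1]])

```text
time: 3.37
tool_pos: [0.4699, -0.1636, 0.2502]
tool_rot: [-0.0, -0.131, 0.991, 0.0]
contact_force: [1.3, 0.2, 1.1]
gripper_width: 1.0
grasp_force: 0.0
```

```bash
python3 - <<'E'
from h import *
import pickle
f=grab('wrist','w3.png'); pickle.dump(f,open('w3.pkl','wb'))
s=manip.state();print(s['tool_pos'],s['tool_rot'])
F={n:pickle.load(open(n+'.pkl','rb')) for n in('w1','w2')}
A=[tri([F['w1'],F['w2']],c) for c in (((364.5,342),(533.5,321.5)),((364.8,162),(530,147)))]
for a in A: print(a[0],a[1][0])
d=A[0][0]-A[1][0];print('side',np.linalg.norm(d),np.degrees(np.arctan2(d[1],d[0])),np.degrees(np.arcsin(d[2]/np.linalg.norm(d))))
e=A[0][0]-plane(F['w1'],(209.5,341),A[0][0][2]);print('high edge',np.linalg.norm(e),np.degrees(np.arctan2(-e[0],e[1])))
E
```

```text
[ 0.46973994 -0.16383668  0.25019859] [-8.58174827e-05 -1.30460662e-01  9.91453476e-01  1.11852229e-04]
[0.66830937 0.24923949 0.08927708] 1.2286746590114584e-05
[0.49827789 0.29714513 0.02727433] 8.509623753316279e-06
side 0.18721643235176705 -15.73495222043631 19.340545960031946
high edge 0.1598520286562665 -15.70785553948795
```

View pics/w3.png

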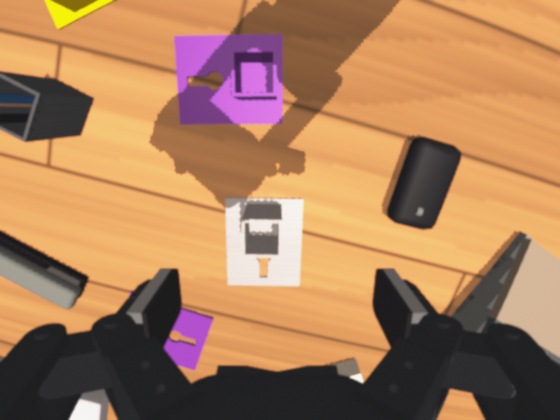

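This view shows the pot's plate spanning (226,198) to (302,286), with the keyhole at about (264,267) and the rim around (262,230). The panel measures yaw -15.7° and slope about 20°. Next I'll measure the plate.

```bash
python3 - <<'E'
from h import *
import pickle
F={n:pickle.load(open(n+'.pkl','rb')) for n in('w2','w3','top')}
from meas import blob
C={}
for n,p in(('w3',(264,240)),('top',(331,198))):
    h=cv2.cvtColor(F[n]['img'],cv2.COLOR_BGR2HSV).astype(int)
    m=(h[...,1]<60)&(h[...,2]>150)
    _,s,mk=blob(m,p);ct=np.vstack(cv2.findContours(mk.astype(np.uint8),0,cv2.CHAIN_APPROX_NONE)[0])
    hull=cv2.convexHull(ct);b=cv2.boxPoints(cv2.minAreaRect(hull));print(n,s,cv2.approxPolyDP(hull,4 if n=='w3' else 2,True)[:,0].tolist(),b.tolist())
    q=cv2.approxPolyDP(hull,4 if n=='w3' else 2,True)[:,0].astype(float)
    W=np.array([plane(F[n],u,.004)[:2] for u in ct[:,0]]).astype(np.float32)
    r=cv2.minAreaRect(W*1000);print('rect on plane',r); C[n]=proj(F[n],np.array([*np.array(r[0])/1000,.004]))
print('centre',tri([F['w3'],F['top']],[C['w3'],C['top']]))
cv2.imwrite('pics/c3.png',np.hstack([cv2.resize(F['w3']['img'][185:295,215:315],(500,550),interpolation=cv2.INTER_CUBIC),cv2.resize(F['w2']['img'][215:315,85:215],(300,231)) if 0 else np.zeros((550,1,3),np.uint8)]))
E
```

```text
w1 [285.4 270.5] [280 265  12  12 122] [ 18  48 236]
w2 [466.6 252.5] [461 247  12  12 111] [ 17  64 223]
top min() iterable argument is empty 176
scene min() iterable argument is empty 178
(array([0.57458832, 0.18954821, 0.07494902]), [np.float64(0.00012753848580345122), np.float64(0.00012753848580339007)])
(array([0.57458832, 0.18954821, 0.07494902]), [np.float64(0.00012753848580345122), np.float64(0.00012753848580339007)])
w1 [  209   153   156   190 28093] [[219, 153], [209, 340], [363, 342], [364, 162], [356, 155]]
w1 [  209   153   156   190 28093] [[219, 153], [209, 340], [363, 342], [364, 162], [356, 155]]
w2 [  383   137   151   189 24746] [[383, 138], [383, 268], [412, 310], [408, 324], [427, 312], [404, 280], [460, 324], [533, 321], [529, 147]]
w2 [  383   137   151   189 24746] [[383, 138], [383, 268], [412, 310], [408, 324], [427, 312], [404, 280], [460, 324], [533, 321], [529, 147]]
top [ 185  154   64   75 2909] [[198, 154], [185, 213], [232, 228], [238, 194], [219, 189], [219, 183], [237, 187], [248, 167]]
top [ 185  154   64   75 2909] [[198, 154], [185, 213], [232, 228], [238, 194], [219, 189], [219, 183], [237, 187], [248, 167]]
w3 [ 226  198   78   88 5011] [[226, 199], [302, 199], [298, 285], [228, 283]] [[226.0, 198.0], [303.0, 198.0], [303.0, 285.0], [226.0, 285.0]]
rect on plane ((546.415283203125, -158.8366241455078), (112.06269073486328, 89.83047485351562), 13.60549545288086)
top [313 178  36  40 788] [[339, 178], [348, 210], [322, 217], [313, 184]] [[312.078857421875, 184.04563903808594], [339.71368408203125, 176.6763458251953], [348.74273681640625, 210.53526306152344], [321.10791015625, 217.90455627441406]]
rect on plane ((545.2197265625, -159.6724853515625), (111.08050537109375, 89.84475708007812), 13.691267013549805)
centre (array([ 0.54418908, -0.15918335,  0.00960761]), [np.float64(9.953510137979678e-06), np.float64(9.95351013797824e-06)])
```

View pics/c3.png

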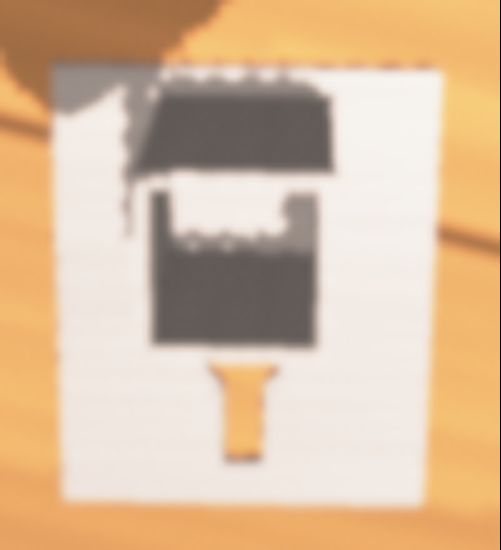

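```bash
python3 - <<'E'
from h import *
import pickle
F={n:pickle.load(open(n+'.pkl','rb')) for n in('w2','w3','top')}
for z in(.06,.066): print(z,plane(F['w3'],(261.8,238.5),z))
# rim in w2: interior blob
h=cv2.cvtColor(F['w2']['img'],cv2.COLOR_BGR2HSV).astype(int); m=(h[...,1]<80)&(h[...,2]<120)
sub=np.zeros_like(m);sub[255:315,92:155]=m[255:315,92:155]
n,l,s,c=cv2.connectedComponentsWithStats(sub.astype(np.uint8)); print(s[1:],c[1:])
for i in range(1,n):
    if s[i,4]>200: print(cv2.minAreaRect(np.argwhere(l==i)[:,::-1].astype(np.float32)),proj(F['w2'],np.array([.5172,-.1659,.066])),tri([F['w3'],F['w2']],[(261.8,238.5),cv2.minAreaRect(np.argwhere(l==i)[:,::-1].astype(np.float32))[0]]))
E
```

```text
0.06 [ 0.51953999 -0.16541906  0.06      ]
0.066 [ 0.51725513 -0.16574012  0.066     ]
[[ 101  255   54   60 2206]] [[133.81776972 284.01314597]]
((127.5, 284.5), (59.0, 53.0), 90.0) [118.6602497  282.31629212] (array([ 0.52442713, -0.16497842,  0.05365468]), [np.float64(0.0023097310151740562), np.float64(0.002309731015174037)])
```

The rim centre agrees at (0.517,-0.166) with height 66 mm. Now I'll line up, descend and grip.

Request:
move_arm(rows=[[-1.5,-0.47,0,0,0,0.7,1],[-1.5,-0.47,0,0,0,0.7,1],[-1.54,-0.48,0,0,0,0,1],[0,0,3,0,0,0,1],[0,0,3,0,0,0,1],[0,0,3,0,0,0,1],[0,0,3,0,0,0,1],[0,0,3,0,0,0,1],[0,0,2,0,0,0,1],[0,0,2,0,0,0,1],[0,0,1.2,0,0,0,1],[0,0,1,0,0,0,1],[0,0,0,0,0,0,1],[0,0,0,0,0,0,1]])

```text
time: 4.58
tool_pos: [0.5171, -0.1673, 0.0386]
tool_rot: [0.0, -0.119, 0.993, -0.0]
contact_force: [0.2, 0.1, 0.7]
gripper_width: 0.997
grasp_force: 0.0
```

Request:
move_arm(rows=[[0,0,0,0,0,0,-0.1],[0,0,0,0,0,0,-0.2],[0,0,0,0,0,0,-0.3],[0,0,0,0,0,0,-0.4],[0,0,0,0,0,0,-0.6],[0,0,0,0,0,0,-1],[0,0,0,0,0,0,-1],[0,0,0,0,0,0,-1],[0,0,0,0,0,0,-1],[0,0,0,0,0,0,-1]])

```text
time: 5.42
tool_pos: [0.5176, -0.1677, 0.0396]
tool_rot: [0.001, -0.119, 0.993, -0.0]
contact_force: [-0.6, 1.1, 5.8]
gripper_width: 0.457
grasp_force: 62.6
```

The pot is gripped. I'll lift it and compute the pre-mount pose.

Request:
move_arm(rows=[[0,0,-0.5,0,0,0,-1],[0,0,-1.5,0,0,0,-1],[0,0,-2.5,0,0,0,-1],[0,0,-3,0,0,0,-1],[0,0,-3,0,0,0,-1],[0,0,-3,0,0,0,-1],[0,0,-2.5,0,0,0,-1],[0,0,-1,0,0,0,-1],[0,0,0,0,0,0,-1],[0,0,0,0,0,0,-1]])

```text
time: 6.25
tool_pos: [0.5161, -0.167, 0.2068]
tool_rot: [-0.001, -0.119, 0.993, 0.0]
contact_force: [-0.6, -0.7, -5.1]
gripper_width: 0.462
grasp_force: 61.8
```

```bash
cat > goal.py <<'E'
from h import *
from scipy.spatial.transform import Rotation as Ro
psi,al=np.radians(-15.7),np.radians(20)
xp=np.array([np.cos(al)*np.cos(psi),np.cos(al)*np.sin(psi),np.sin(al)]);n=np.array([-np.sin(al)*np.cos(psi),-np.sin(al)*np.sin(psi),np.cos(al)]);yp=np.cross(n,xp)
Rp=np.c_[xp,yp,n]; Rt=np.c_[-xp,yp,-n]
base=np.array([.57459,.18955,.07495])-.0115*n
G=np.array([0,0,.0396])   # TCP in the pot frame
def rot(q): return Ro.from_quat([q[1],q[2],q[3],q[0]]).as_matrix()
def tcp_for(hx,h): return base+Rp@(np.array([-hx,0,h])+G)   # pot x=hx lies over the stud, underside h above face
def delta(target,Rtarget=None):
    s=manip.state();R=rot(s['tool_rot']);d=target-s['tool_pos']
    print('tcp',s['tool_pos'].round(4),'t',s['time'],'F',s['contact_force'].round(1),'shift cm',(R.T@d*100).round(2))
    print('turn deg',np.degrees(Ro.from_matrix(R.T@Rt).as_rotvec()).round(2),'err in panel axes mm',(Rp.T@d*1000).round(1))
E
python3 - <<'E'
from goal import *
print(tcp_for(.046,.04));delta(tcp_for(.046,.04));print(manip.state()['grasp_force'])
E
```

```text
[0.51055422 0.20754965 0.12321014]
tcp [ 0.5161 -0.167   0.2068] t 6.25 F [-0.6 -0.7 -5.1] shift cm [-8.3  36.53  8.39]
turn deg [  5.16 -19.66  29.03] err in panel axes mm [-128.9  359.1  -42.1]
61.78125500679016
```

Request:
move_arm(rows=[[-0.3,1.3,0,0,0,0,-1],[-0.55,2.4,0,0,0,0,-1],[-0.75,3.3,0,0,0,0,-1],[-0.75,3.3,0,0,0,0,-1],[-0.75,3.3,0,0,0,0,-1],[-0.75,3.3,0,0,0,0,-1],[-0.75,3.3,0,0,0,0,-1],[-0.75,3.3,0,0,0,0,-1],[-0.75,3.3,0,0,0,0,-1],[-0.75,3.3,0,0,0,0,-1],[-0.75,3.2,0,0,0,0,-1],[-0.5,2.0,0,0,0,0,-1],[-0.2,0.9,0,0,0,0,-1],[0,0,0,0,0,0,-1]])

```text
time: 7.42
tool_pos: [0.5102, 0.2059, 0.2055]
tool_rot: [-0.002, -0.12, 0.993, -0.0]
contact_force: [-1.2, -0.3, -4.0]
gripper_width: 0.461
grasp_force: 61.9
```

Request:
move_arm(rows=[[0,0,0,0,0,3,-1],[0,0,0,0,0,6,-1],[0,0,0,0,0,6,-1],[0,0,0,0,0,6,-1],[0,0,0,0,0,5.4,-1],[0,0,0,0,0,3,-1],[0,0,0,0,-3,0,-1],[0,0,0,0,-5,0,-1],[0,0,0,0,-5,0,-1],[0,0,0,0,-5,0,-1],[0,0,0,0,-2,0,-1],[0,0,0,0,0,0,-1],[0,0,0,0,0,0,-1]])

```text
time: 8.5
tool_pos: [0.5111, 0.2031, 0.2068]
tool_rot: [0.17, 0.135, 0.976, -0.024]
contact_force: [-0.1, 0.3, -2.7]
gripper_width: 0.461
grasp_force: 61.9
```

```bash
python3 - <<'E'
from goal import *
delta(tcp_for(.046,.04))
E
```

```text
tcp [0.5111 0.2031 0.2068] t 8.5 F [-0.1  0.3 -2.7] shift cm [2.99 0.43 7.8 ]
turn deg [-0.13 -0.18 -0.08] err in panel axes mm [-30.2   4.1 -78. ]
```

Request:
move_arm(rows=[[0.6,0.1,0.5,0,0,0,-1],[0.8,0.11,1.2,0,0,0,-1],[0.8,0.11,1.6,0,0,0,-1],[0.8,0.11,1.6,0,0,0,-1],[0,0,1.6,0,0,0,-1],[0,0,0.9,0,0,0,-1],[0,0,0.4,0,0,0,-1],[0,0,0,0,0,0,-1],[0,0,0,0,0,0,-1]])

```text
time: 9.25
tool_pos: [0.5122, 0.2086, 0.1251]
tool_rot: [0.172, 0.135, 0.975, -0.024]
contact_force: [0.5, -0.6, -4.0]
gripper_width: 0.46
grasp_force: 61.9
```

```bash
python3 - <<'E'
from goal import *
delta(tcp_for(.046,.04))
w,s=grab('wrist'),grab('scene')
def c(f,X,r,):
    u,v=proj(f,X).astype(int);x0,y0=u-int(r*.67),v-r//2;print('crop',x0,y0);return cv2.resize(f['img'][max(y0,0):y0+r,x0:x0+int(r*1.33)],(400,300),interpolation=cv2.INTER_CUBIC)
S=base+.0115*n
cv2.imwrite('pics/p1.png',np.hstack([c(w,S,120),c(s,S,75)]))
print('stud px wrist',proj(w,S),'scene',proj(s,S))
import pickle;pickle.dump((w,s,manip.state()),open('p1.pkl','wb'))
E
```

```text
tcp [0.5122 0.2086 0.1251] t 9.25 F [ 0.5 -0.6 -4. ] shift cm [ 0.19 -0.15  0.13]
turn deg [-0.02  0.01 -0.08] err in panel axes mm [-1.9 -1.5 -1.3]
crop 194 239
crop 305 194
stud px wrist [274.07280877 299.45639876] scene [355.20963813 231.74007731]
```

View pics/p1.png

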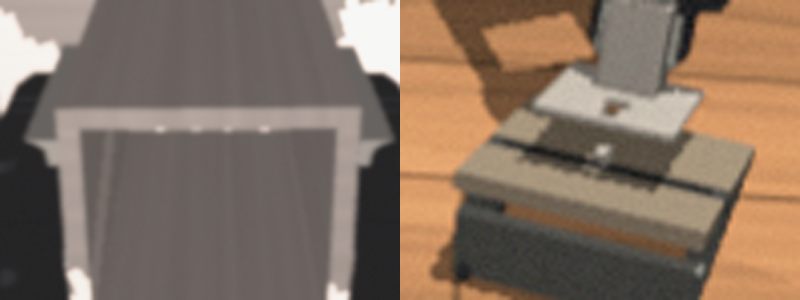

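The wrist camera is blocked by the pot. The scene view shows the stud at (355.2,231.6), just where predicted, and the keyhole in the held plate at about (357,220). I'll compare the held plate with its predicted projection.

```bash
python3 - <<'E'
from goal import *
import pickle
w,s,st=pickle.load(open('p1.pkl','rb'))
R=rot(st['tool_rot']);Pw=lambda x,y,z: st['tool_pos']+R@(np.diag([-1,1,-1])@(np.array([x,y,z])-G))
print('rim near edge pred',[proj(w,Pw(-.02,y,.066)).round(1) for y in(-.02,.02)],'obs (216.8,282.2),(338.8,281)')
print('rim inner near pred',[proj(w,Pw(-.017,y,.066)).round(1) for y in(-.017,.017)],'obs', (194+80/2.5,239+129/2.5),(194+337/2.5,239+127/2.5))
print('hole',proj(s,Pw(.046,0,.004)),'slotend',proj(s,Pw(.075,0,.004)))
print('corners pred',[proj(s,Pw(x,y,.004)).round(1) for x,y in((86/1e3,.045),(.086,-.045),(-.026,.045),(-.026,-.045))])
im=s['img'];h=cv2.cvtColor(im,cv2.COLOR_BGR2HSV).astype(int)
m=((h[...,1]<45)&(h[...,2]>150)).astype(np.uint8)
k=m[205:235,325:390];
for r in range(205,232): print(r,''.join('#' if a else '.' for a in m[r,330:388]))
E
```

```text
rim near edge pred [array([215.5, 285.8]), array([338.5, 285.7])] obs (216.8,282.2),(338.8,281)
rim inner near pred [array([225.2, 293.9]), array([328.9, 293.9])] obs (226.0, 290.6) (328.8, 289.8)
hole [357.95993911 219.59596443] slotend [355.48369787 222.53836544]
corners pred [array([372.1, 227.8]), array([337.2, 219.7]), array([380. , 216.5]), array([347.6, 209.2])]
205 ..........................................................
206 ..........................................................
207 ..........................................................
208 ..........................................................
209 ..........................................................
210 ..........................................................
211 ................##........................................
212 ...............#####......................................
213 ...............#######....................................
214 ..............#########...................................
215 .............############.................................
216 ............#################..
[... 272 characters left out ...]
.......
221 ............#############.....#################...........
222 ................##########...##################...........
223 ....................##########################............
224 .........................####################.............
225 ..............................###############.............
226 .................................###########..............
227 .......................................####...............
228 ..........................................................
229 ..........................................................
230 ........................##................................
231 ........................###...............................
```

The predictions agree to within about 1.5 mm. I'll correct the offset, go down to about 3 mm above the head, and then feel for the stud.

Request:
move_arm(rows=[[0.06,-0.07,0.3,0,0,0,-1],[0.06,-0.08,0.6,0,0,0,-1],[0,0,0.7,0,0,0,-1],[0,0,0.6,0,0,0,-1],[0,0,0.3,0,0,0,-1],[0,0,0.1,0,0,0,-1],[0,0,0,0,0,0,-1],[0,0,0,0,0,0,-1],[0,0,0,0,0,0,-1]])

```text
time: 10.1
tool_pos: [0.5191, 0.2052, 0.1003]
tool_rot: [0.172, 0.135, 0.975, -0.024]
contact_force: [0.2, 0.2, -4.1]
gripper_width: 0.458
grasp_force: 61.9
```

```bash
python3 - <<'E'
from goal import *
delta(tcp_for(.046,0))
E
```

```text
tcp [0.5191 0.2052 0.1003] t 10.1 F [ 0.2  0.2 -4.1] shift cm [ 0.05 -0.01  1.54]
turn deg [ 0.    0.03 -0.06] err in panel axes mm [ -0.5  -0.1 -15.4]
```

Request:
move_arm(rows=[[0,0,0.1,0,0,0,-1],[0,0,0.1,0,0,0,-1],[0,0,0.1,0,0,0,-1],[0,0,0.1,0,0,0,-1],[0,0,0,0,0,0,-1]])

```text
time: 10.52
tool_pos: [0.5201, 0.2046, 0.0959]
tool_rot: [0.172, 0.135, 0.976, -0.024]
contact_force: [-0.1, 0.2, -2.9]
gripper_width: 0.46
grasp_force: 61.9
```

Request:
move_arm(rows=[[0,0,0.05,0,0,0,-1],[0,0,0,0,0,0,-1]])

```text
time: 10.68
tool_pos: [0.5203, 0.2046, 0.0956]
tool_rot: [0.172, 0.135, 0.976, -0.024]
contact_force: [-0.9, 0.2, -3.4]
gripper_width: 0.459
grasp_force: 61.9
```

Request:
move_arm(rows=[[0,0,0.05,0,0,0,-1],[0,0,0,0,0,0,-1]])

```text
time: 10.85
tool_pos: [0.5205, 0.2046, 0.0952]
tool_rot: [0.172, 0.135, 0.976, -0.024]
contact_force: [0.1, -0.6, -4.1]
gripper_width: 0.457
grasp_force: 61.9
```

Request:
move_arm(rows=[[0,0,0.06,0,0,0,-1],[0,0,0,0,0,0,-1]])

```text
time: 11.02
tool_pos: [0.5207, 0.2045, 0.0946]
tool_rot: [0.172, 0.135, 0.976, -0.024]
contact_force: [-0.0, 0.2, -4.0]
gripper_width: 0.459
grasp_force: 61.9
```

Request:
move_arm(rows=[[0,0,0.06,0,0,0,-1],[0,0,0,0,0,0,-1]])

```text
time: 11.18
tool_pos: [0.5209, 0.2045, 0.094]
tool_rot: [0.172, 0.135, 0.976, -0.024]
contact_force: [-0.6, 0.3, -3.9]
gripper_width: 0.456
grasp_force: 61.9
```

Request:
move_arm(rows=[[0,0,0.06,0,0,0,-1],[0,0,0,0,0,0,-1]])

```text
time: 11.35
tool_pos: [0.5211, 0.2044, 0.0934]
tool_rot: [0.172, 0.135, 0.976, -0.024]
contact_force: [-0.1, -0.3, -3.1]
gripper_width: 0.463
grasp_force: 61.9
```

```bash
python3 - <<'E'
from goal import *
delta(tcp_for(.046,0))
E
```

```text
tcp [0.5211 0.2044 0.0934] t 11.35 F [-0.1 -0.3 -3.1] shift cm [0.01 0.02 0.82]
turn deg [-0.03 -0.01 -0.06] err in panel axes mm [-0.1  0.2 -8.2]
```

No contact at h≈8 mm, below the head's top, so the opening is probably over the head. I'll keep going down gently.

Request:
move_arm(rows=[[0,0,0.07,0,0,0,-1],[0,0,0.07,0,0,0,-1],[0,0,0,0,0,0,-1]])

```text
time: 11.6
tool_pos: [0.5215, 0.2043, 0.092]
tool_rot: [0.172, 0.135, 0.976, -0.024]
contact_force: [-0.6, -0.0, -3.5]
gripper_width: 0.459
grasp_force: 61.9
```

Request:
move_arm(rows=[[0,0,0.07,0,0,0,-1],[0,0,0.07,0,0,0,-1],[0,0,0,0,0,0,-1]])

```text
time: 11.85
tool_pos: [0.522, 0.2041, 0.0907]
tool_rot: [0.172, 0.135, 0.976, -0.024]
contact_force: [-0.3, -0.7, -3.7]
gripper_width: 0.466
grasp_force: 61.9
```

Request:
move_arm(rows=[[0,0,0.06,0,0,0,-1],[0,0,0.06,0,0,0,-1],[0,0,0,0,0,0,-1]])

```text
time: 12.1
tool_pos: [0.5224, 0.204, 0.0896]
tool_rot: [0.172, 0.135, 0.976, -0.024]
contact_force: [0.2, -0.3, -4.5]
gripper_width: 0.461
grasp_force: 61.9
```

Request:
move_arm(rows=[[0,0,0.06,0,0,0,-1],[0,0,0.05,0,0,0,-1],[0,0,0,0,0,0,-1]])

```text
time: 12.35
tool_pos: [0.5228, 0.2039, 0.0886]
tool_rot: [0.172, 0.135, 0.976, -0.024]
contact_force: [-0.1, 0.1, -3.6]
gripper_width: 0.457
grasp_force: 61.9
```

```bash
python3 - <<'E'
from goal import *
delta(tcp_for(.046,0))
E
```

```text
tcp [0.5228 0.2039 0.0886] t 12.35 F [-0.1  0.1 -3.6] shift cm [0.01 0.02 0.31]
turn deg [-0.03 -0.01 -0.06] err in panel axes mm [-0.1  0.2 -3.1]
```

Request:
move_arm(rows=[[0,0,0.06,0,0,0,-1],[0,0,0.05,0,0,0,-1],[0,0,0,0,0,0,-1]])

```text
time: 12.6
tool_pos: [0.5231, 0.2038, 0.0876]
tool_rot: [0.172, 0.135, 0.976, -0.024]
contact_force: [0.8, 0.1, -3.5]
gripper_width: 0.459
grasp_force: 61.9
```

Request:
move_arm(rows=[[0,0,0.05,0,0,0,-1],[0,0,0,0,0,0,-1]])

```text
time: 12.77
tool_pos: [0.5234, 0.2038, 0.0872]
tool_rot: [0.172, 0.135, 0.976, -0.024]
contact_force: [-0.3, 1.5, -2.9]
gripper_width: 0.46
grasp_force: 62.0
```

Request:
move_arm(rows=[[0,0,0.05,0,0,0,-1],[0,0,0,0,0,0,-1]])

```text
time: 12.93
tool_pos: [0.5235, 0.2039, 0.0871]
tool_rot: [0.172, 0.135, 0.976, -0.024]
contact_force: [-2.5, 0.7, -0.3]
gripper_width: 0.461
grasp_force: 62.4
```

Request:
move_arm(rows=[[0,0,0.04,0,0,0,-1],[0,0,0,0,0,0,-1]])

```text
time: 13.1
tool_pos: [0.5235, 0.2039, 0.087]
tool_rot: [0.172, 0.135, 0.976, -0.024]
contact_force: [-6.9, 0.9, 3.7]
gripper_width: 0.459
grasp_force: 62.9
```

The plate touches the panel under light contact of about 9 N. Now I'll slide down the slope in small steps and watch the force.

Request:
move_arm(rows=[[0,0,0,0,0,0,-1],[0.1,0,0,0,0,0,-1],[0.15,0,0,0,0,0,-1],[0.15,0,0,0,0,0,-1],[0,0,0,0,0,0,-1]])

```text
time: 13.52
tool_pos: [0.521, 0.205, 0.0861]
tool_rot: [0.173, 0.135, 0.975, -0.023]
contact_force: [0.7, -0.7, 2.2]
gripper_width: 0.46
grasp_force: 62.5
```

Request:
move_arm(rows=[[0.15,0,0,0,0,0,-1],[0.15,0,0,0,0,0,-1],[0,0,0,0,0,0,-1]])

```text
time: 13.77
tool_pos: [0.5182, 0.2059, 0.0851]
tool_rot: [0.173, 0.135, 0.975, -0.023]
contact_force: [1.7, 0.1, 3.3]
gripper_width: 0.462
grasp_force: 62.6
```

Request:
move_arm(rows=[[0.15,0,0,0,0,0,-1],[0.15,0,0,0,0,0,-1],[0,0,0,0,0,0,-1]])

```text
time: 14.02
tool_pos: [0.5153, 0.2067, 0.084]
tool_rot: [0.173, 0.135, 0.975, -0.023]
contact_force: [1.5, 0.5, 4.5]
gripper_width: 0.457
grasp_force: 63.0
```

```bash
python3 - <<'E'
from goal import *
delta(tcp_for(.0715,0)); print('F panel',Rp.T@manip.state()['contact_force'])
E
```

```text
tcp [0.5153 0.2067 0.084 ] t 14.0167 F [1.5 0.5 4.5] shift cm [ 1.66 -0.04  0.15]
turn deg [ 0.05  0.12 -0.05] err in panel axes mm [-16.6  -0.4  -1.5]
F panel [2.78020254 0.88738296 3.78647053]
```

Request:
move_arm(rows=[[0.15,0,0,0,0,0,-1],[0.15,0,0,0,0,0,-1],[0.15,0,0,0,0,0,-1],[0,0,0,0,0,0,-1]])

```text
time: 14.35
tool_pos: [0.5112, 0.2078, 0.0824]
tool_rot: [0.173, 0.135, 0.975, -0.023]
contact_force: [2.7, 0.3, 5.3]
gripper_width: 0.464
grasp_force: 62.9
```

Request:
move_arm(rows=[[0.15,0,0,0,0,0,-1],[0.15,0,0,0,0,0,-1],[0.15,0,0,0,0,0,-1],[0,0,0,0,0,0,-1]])

```text
time: 14.68
tool_pos: [0.5071, 0.209, 0.0808]
tool_rot: [0.173, 0.135, 0.975, -0.023]
contact_force: [1.9, -0.0, 6.4]
gripper_width: 0.463
grasp_force: 62.9
```

Request:
move_arm(rows=[[0.15,0,0,0,0,0,-1],[0.15,0,0,0,0,0,-1],[0,0,0,0,0,0,-1]])

```text
time: 14.93
tool_pos: [0.5044, 0.2097, 0.0798]
tool_rot: [0.173, 0.135, 0.975, -0.023]
contact_force: [1.4, 0.5, 6.6]
gripper_width: 0.467
grasp_force: 62.9
```

```bash
python3 - <<'E'
from goal import *
delta(tcp_for(.0715,0)); print('F panel',Rp.T@manip.state()['contact_force'])
E
```

```text
tcp [0.5044 0.2097 0.0798] t 14.9333 F [1.4 0.5 6.6] shift cm [ 0.45 -0.04  0.14]
turn deg [ 0.04  0.11 -0.05] err in panel axes mm [-4.5 -0.4 -1.4]
F panel [3.3644801  0.83202894 5.76660091]
```

Request:
move_arm(rows=[[0.1,0,0,0,0,0,-1],[0.1,0,0,0,0,0,-1],[0,0,0,0,0,0,-1]])

```text
time: 15.18
tool_pos: [0.5027, 0.2102, 0.0792]
tool_rot: [0.173, 0.135, 0.975, -0.023]
contact_force: [1.8, 0.3, 5.7]
gripper_width: 0.46
grasp_force: 62.9
```

Request:
move_arm(rows=[[0.1,0,0,0,0,0,-1],[0,0,0,0,0,0,-1]])

```text
time: 15.35
tool_pos: [0.5018, 0.2105, 0.0788]
tool_rot: [0.173, 0.135, 0.975, -0.023]
contact_force: [1.1, -0.4, 5.3]
gripper_width: 0.462
grasp_force: 62.9
```

Request:
move_arm(rows=[[0.07,0,0,0,0,0,-1],[0,0,0,0,0,0,-1]])

```text
time: 15.52
tool_pos: [0.5012, 0.2106, 0.0786]
tool_rot: [0.173, 0.135, 0.975, -0.023]
contact_force: [2.4, 0.6, 5.7]
gripper_width: 0.461
grasp_force: 63.0
```

Request:
move_arm(rows=[[0.06,0,0,0,0,0,-1],[0,0,0,0,0,0,-1]])

```text
time: 15.68
tool_pos: [0.5007, 0.2108, 0.0784]
tool_rot: [0.173, 0.135, 0.975, -0.023]
contact_force: [2.4, 0.4, 5.8]
gripper_width: 0.462
grasp_force: 63.0
```

```bash
python3 - <<'E'
from goal import *
delta(tcp_for(.0715,0)); print('F panel',Rp.T@manip.state()['contact_force'])
E
```

```text
tcp [0.5007 0.2108 0.0784] t 15.6833 F [2.4 0.4 5.8] shift cm [ 0.04 -0.05  0.15]
turn deg [ 0.05  0.12 -0.05] err in panel axes mm [-0.4 -0.5 -1.5]
F panel [4.08847528 1.07018575 4.72023577]
```

Request:
move_arm(rows=[[0.05,0,0,0,0,0,-1],[0,0,0,0,0,0,-1]])

```text
time: 15.85
tool_pos: [0.5002, 0.2109, 0.0782]
tool_rot: [0.173, 0.135, 0.975, -0.023]
contact_force: [2.1, -0.6, 5.1]
gripper_width: 0.459
grasp_force: 63.0
```

Request:
move_arm(rows=[[0.05,0,0,0,0,0,-1],[0,0,0,0,0,0,-1]])

```text
time: 16.02
tool_pos: [0.4998, 0.211, 0.0781]
tool_rot: [0.173, 0.135, 0.975, -0.023]
contact_force: [1.3, 0.0, 5.8]
gripper_width: 0.458
grasp_force: 63.0
```

Request:
move_arm(rows=[[0.05,0,0,0,0,0,-1],[0,0,0,0,0,0,-1]])

```text
time: 16.18
tool_pos: [0.4994, 0.2111, 0.078]
tool_rot: [0.173, 0.135, 0.975, -0.023]
contact_force: [2.7, 0.1, 6.1]
gripper_width: 0.46
grasp_force: 62.9
```

Request:
move_arm(rows=[[0.05,0,0,0,0,0,-1],[0,0,0,0,0,0,-1]])

```text
time: 16.35
tool_pos: [0.4993, 0.2112, 0.0779]
tool_rot: [0.174, 0.135, 0.975, -0.023]
contact_force: [4.2, -1.3, 5.9]
gripper_width: 0.465
grasp_force: 62.9
```

```bash
python3 - <<'E'
from goal import *
delta(tcp_for(.0715,0)); print('F panel',Rp.T@manip.state()['contact_force'])
E
```

```text
tcp [0.4993 0.2112 0.0779] t 16.35 F [ 4.2 -1.3  5.9] shift cm [-0.11 -0.04  0.15]
turn deg [ 0.06  0.18 -0.05] err in panel axes mm [ 1.1 -0.4 -1.5]
F panel [ 6.14695834 -0.11486962  4.0372992 ]
```

Request:
move_arm(rows=[[0.05,0,0,0,0,0,-1],[0,0,0,0,0,0,-1],[0,0,0,0,0,0,-1]])

```text
time: 16.6
tool_pos: [0.4992, 0.2112, 0.0779]
tool_rot: [0.174, 0.135, 0.975, -0.023]
contact_force: [6.4, -0.6, 4.4]
gripper_width: 0.46
grasp_force: 62.7
```

Request:
move_arm(rows=[[0.05,0,0,0,0,0,-1],[0,0,0,0,0,0,-1],[0,0,0,0,0,0,-1]])

```text
time: 16.85
tool_pos: [0.4991, 0.2113, 0.0779]
tool_rot: [0.174, 0.135, 0.975, -0.023]
contact_force: [8.6, -1.1, 3.7]
gripper_width: 0.464
grasp_force: 62.6
```

```bash
python3 - <<'E'
from goal import *
delta(tcp_for(.0715,0)); print('F panel',Rp.T@manip.state()['contact_force'])
s=grab('scene');t=grab('top')
cv2.imwrite('pics/p2.png',np.hstack([cv2.resize(s['img'][200:275,305:405],(400,300),interpolation=cv2.INTER_CUBIC),cv2.resize(t['img'][150:225,168:268],(400,300),interpolation=cv2.INTER_CUBIC)]))
E
```

```text
tcp [0.4991 0.2113 0.0779] t 16.85 F [ 8.6 -1.1  3.7] shift cm [-0.13 -0.05  0.16]
turn deg [ 0.07  0.27 -0.05] err in panel axes mm [ 1.3 -0.5 -1.5]
F panel [9.35688838 1.26187496 0.57323374]
```

View pics/p2.png

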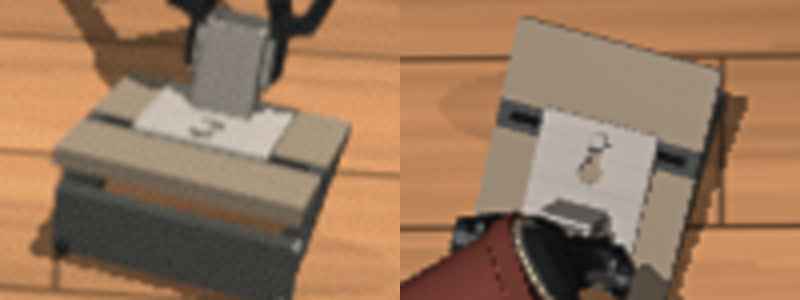

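The top view shows the stud at the upper, narrow end of the slot with the large opening empty below it. The plate lies flat, and the force rise marks the hard stop. I'll ease off, release and retreat.

Request:
move_arm(rows=[[-0.05,0,0,0,0,0,-1],[0,0,0,0,0,0,-1],[0,0,0,0,0,0,0],[0,0,0,0,0,0,0.2],[0,0,0,0,0,0,0.5],[0,0,0,0,0,0,0.7],[0,0,0,0,0,0,0.8],[0,0,0,0,0,0,0.8],[0,0,0,0,0,0,0.8],[0,0,0,0,0,0,0.8]])

```text
time: 17.78
tool_pos: [0.4975, 0.2111, 0.0765]
tool_rot: [0.172, 0.135, 0.976, -0.024]
contact_force: [-0.4, -0.1, 0.2]
gripper_width: 0.902
grasp_force: 0.0
```

Request:
move_arm(rows=[[0,0,-0.5,0,0,0,0.8],[0,0,-1,0,0,0,0.8],[0,0,-1.5,0,0,0,0.8],[0,0,-2,0,0,0,0.8],[0,0,-2,0,0,0,0.8],[0,0,-2,0,0,0,0.8],[0,0,-2,0,0,0,0.8],[0,0,-1,0,0,0,0.8],[0,0,0,0,0,0,0.8],[0,0,0,0,0,0,0.8]])

```text
time: 18.62
tool_pos: [0.4582, 0.2224, 0.19]
tool_rot: [0.173, 0.135, 0.975, -0.023]
contact_force: [0.1, 0.2, -0.5]
gripper_width: 0.897
grasp_force: 0.0
```

```bash
python3 - <<'E'
from goal import *
print(manip.state()['contact_force'])
s=grab('scene');t=grab('top')
cv2.imwrite('pics/p3.png',np.hstack([cv2.resize(s['img'][200:275,305:405],(400,300),interpolation=cv2.INTER_CUBIC),cv2.resize(t['img'][150:225,168:268],(400,300),interpolation=cv2.INTER_CUBIC)]))
E
```

```text
[ 0.13877558  0.17831851 -0.54539512]
```

View pics/p3.png

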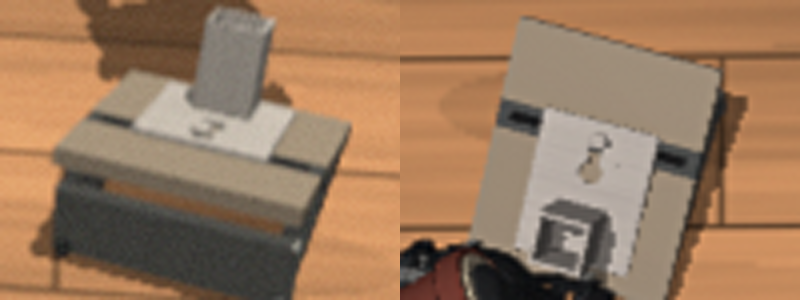

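The pot hangs on the stud with its plate flat and straight up the slope, and the gripper is clear of it.

```bash
python3 -c "
from plant import manip
print(manip.job_done())"
```

```text
the job is handed in; nothing more can be done
None
```

The steel pen pot is mounted with the stud at the narrow end of the slot, released and handed in at about 19 s; the hand-in returned no verdict.

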